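# Fetch the polish bottle from the leaning carton to the lap's bottle stand

## Task

Take the bottle with the narrow tall cap out of its cell in the leaning carton, drawing it straight out past the partitions without jamming it or crushing the cardboard, and stand it upright inside the lip of the bottle stand's shelf. Nobody knows at what height the shelf is clamped, so feel the bottle down onto it gently and keep hold of it until it stands there. Leave everything else where it is.

Things in the scene. Friction and masses are not known exactly. Their poses are not given: they have to be found in the camera images.
- bottle_mid (a point): The bottle to fetch: white, round, 146 mm tall, body 64 mm across, shoulder from 86 to 100 mm above the foot, then a narrow grey ribbed cap 30 mm across from 108 mm to the top (the only narrow cap in the carton). 0.25 to 0.47 kg. Point on its axis, half-way up, 73 mm above the foot (cap's middle 54 mm further); z: along the axis to the cap. Starts in one of the carton's three near cells.
- carton: Cardboard carton on a fixed grey tilt stand, leaning 32 degrees with its mouth up and back towards the robot. Origin: centre of the underside. z: out along its depth; y: along its length, level; x: across it, slanting up and away from the robot. Outside 187 (x) by 314 (y) by 150 mm (z); walls and floor 4 mm, partitions 3 mm, all level with the rim. Fixed to the bench.
- carton_mouth (a point): Centre of the carton's mouth, at rim height, axes as the carton's. Six cells, two rows of three, each 88 (x) by 100 mm (y), centres at x = -45.5 mm (near row) and +45.5 mm, y = -103, 0, +103 mm. The bottle rests on its cell's lower wall: axis along z, 12 mm to the -x side of the cell's centre and within 6 mm of it in y, cap top level with the rim.
- stand: Bottle stand, fixed: dark steel foot 200 (x) by 110 (y) by 12 mm, a 14 mm post at x = +75 mm ending 170 mm above the bench, and on it a sliding level steel shelf held by a clamp. Origin: centre of the foot's underside, on the bench; z up. The shelf's height is not told and differs each time: its plate's top is 60 to 120 mm above the bench. It stays put under the bottle.
- stand_spot (a point): Point at bench level straight below the centre of the shelf. The shelf's plate is 110 by 110 mm, square to the stand, with a lip 3 mm thick all round, 5 mm above the plate, so 104 mm square inside.
- can_a_mid (a point): Spray can in the carton's near row, 64 mm across, 146 mm tall, wide domed cap; the point is on its axis 73 mm above its foot. Leave it.
- pot_a_mid (a point): White pot with a broad flat lid in the carton's near row, 64 mm across, 128 mm tall; the point is on its axis 64 mm above its foot. Leave it.
- can_b_mid (a point): A second spray can of that kind, in the carton's far row. Leave it.
- pot_b_mid (a point): A second pot of that kind, in the carton's far row. Leave it.
- handpiece_mid (a point): Faceting handpiece lying on the bench, wooden handle and brass head, 190 mm long, 30 mm high; the point is in its brass head. Leave it.
- spare_lap: Copper lap lying flat, 120 mm across, 12 mm thick; origin at the centre of its underside. Leave it.
- dop_cup: White ceramic cup, 72 mm across, 85 mm tall; origin at the centre of its underside. Leave it.
- brush: Brush lying on the bench, 180 mm long. Leave it.
Mind the look-alikes: they are no part of the job. What is shaped like the stand but blue or turquoise is not meant.

How it is judged:
On the way, in this order (a step that is already met when the one before it is completed fails the run):
1. the bottle is drawn clear of the carton: held in the fingers, its middle beyond the rim by half its height (contact force between the fingers and bottle above 1 N and z of bottle_mid in the frame of carton above 0.22 m), for 0.1 s.
2. the bottle, still held, is set down on the shelf, within 8 degrees of upright (horizontal distance between bottle_mid and stand_spot below 0.03 m and contact force between bottle and stand above 0.8 N and contact force between the fingers and bottle above 1 N and angle between bottle_mid's own z axis and vertical below 0.14 rad), for 0.1 s.
At the end, for the whole second after the job is handed in: The bottle stands released and still on the stand's shelf, upright within 0.05 rad, its axis within 30 mm of the shelf's centre (horizontal distance between bottle_mid and stand_spot below 0.03 m and contact force between bottle and stand above 0.8 N and angle between bottle_mid's own z axis and vertical below 0.05 rad and linear speed of bottle below 0.02 m/s and contact force between the fingers and bottle below 0.1 N); the robot touches nothing.
It fails at once if the bottle is jammed against the carton with more than 40 N (contact force between bottle and carton above 40 N).
It fails at once if the robot presses on the carton with more than 25 N (contact force between any of the fingers, the arm and carton above 25 N).
It fails at once if the bottle is put down hard, over 80 N on the stand (contact force between bottle and stand above 80 N).
It fails at once if another thing is moved by more than 25 mm (distance of any of can_a_mid, pot_a_mid, can_b_mid, pot_b_mid, handpiece_mid, spare_lap, dop_cup, brush from where it was at the start of the episode above 0.025 m).
It also fails if it takes over 50 s, if anything falls off the work surface, if the arm or the gripper's body presses on something with over 40 N, if the wrist force passes 120 N, or if a joint passes its speed limit or range.

## Robot

A 6-joint arm with a two-finger parallel gripper is mounted at the origin on the work surface. World frame = base frame: x ahead of the robot, y to its left, z up, the work surface at z = 0. Lengths are in m, angles in rad, forces in N, time in s.
With the tool pointing down it reaches from about 0.35 to 0.85 m from the base axis. Payload 8.1 kg.
Tool frame: the origin (TCP) lies where the fingers leave the gripper's body, on its centre line; the fingertips stand 84 mm ahead of it and the grasp point (between the pads) lies 65 mm ahead of it; z points along the fingers, y is the line along which they close (so a half turn about z gives the same grasp; the last joint's range is limited). The gripper opens to 93 mm and grips with 3 to 60 N. Pads are 15 mm wide; open, the fingers measure 128 mm over their backs; the gripper's body (75 mm by 188 mm) begins 65 mm behind the grasp point.
Start: joints at [1.255, 0.13, 1.488, -0, 1.523, -0.085], TCP at [0.137, 0.584, 0.303] pointing down, gripper open.
Joint ranges: [-2.96, 2.96], [-0.89, 2.26], [0.02, 2.5], [-1.34, 4.48], [0, 2.73], [-2.66, 2.66]. Speed limits (rad/s): [2.39, 2.39, 2.79, 3.14, 3.14, 3.14].

## Interface

Orientations are given as a rotation vector (axis times angle).
In Python, from plant import robot gives the robot as it stands.
- The arm moves only by the shell command python3 -m jog 'ROWS' [FORCE]. ROWS is text: rows parted by semicolons, each of 5 numbers parted by spaces: the opening, from 0 (shut) to 1 (fully open), then the shift along the tool's x, y, z in m, then the turn about the tool's z in degrees. A call has 1 to 10 rows; each row shifts and turns the commanded pose from where the row before left it, along the tool's axes as they then stand; what a row does not reach is not made up. A row lasts 1/12 s, in which the tool goes at most 41.7 mm and 7.16 degrees, less where a joint would pass 70% of its speed; a pose out of reach is approached as far as the arm can. A call with a gripper value outside its range is refused whole. The fingers move at their own pace and stop on an object; FORCE is the grip in N (left out, the last holds). Time passes only in rows, so rows that do not move let the fingers close. It gives the time, the measured TCP pose, the force, the opening and the grip force at its end, in the units of the state.
- robot.read_state(): the state, without advancing time (a new reading comes with each control period).
- robot.read_camera(name): name is "side" or "top" or "wrist"; returns a dict with "color" (400x640x3 uint8, red, green, blue), "intrinsics" (3x3 intrinsics, pixels), "pose" (4x4, takes a point from camera to world coordinates); the wrist camera has in their place "tool_from_camera" (4x4, takes a point from camera to tool coordinates, whose origin is the TCP and whose axes are the flange's). Camera axes: x right, y down, z forward; pixel columns grow to the right and rows downward; lengths in m; the calibration is good to about 2 mm. The wrist camera is an equidistant fisheye: a pixel r from the principal point sees the ray r / f radians off the axis. A picture is of the moment at which its call begins: read the wrist's pose just before it. There is no depth.
- robot.close_job(): hands the job in; it is judged then, once.
The state is a dict: "t": time; "q": joint angles; "dq": joint speeds; "joint_torque": joint torques, N m; "tool_pos": TCP position; "orientation": TCP orientation; "force": force on the tool from outside, world axes, zero at the start; "wrist_torque": the same for the moment, N m; "opening": finger opening in m; "gripper_force": force on a finger pad.
Only numpy, scipy, OpenCV 4.12 (cv2) and the standard library are available. Lean on these libraries where they do the work, as an engineer would, in place of code of your own. Each camera call takes 0.05 s, during which the arm holds its last target. There are 200 camera calls.

## Working session

There is one attempt and no reset: what is moved stays moved. The work goes in short steps, Python scripts to look and compute and a shell command to move; the robot and the scene stay as the last step left them, time stands still between calls to the robot, and variables do not carry over. Pictures are saved under pics/ and viewed, at most 10 in all, crops included, and the job is handed in when it is done.

```bash
ls; mkdir -p pics
cat > h.py <<'E'
import numpy as np, cv2
from scipy.spatial.transform import Rotation as R
from plant import robot
def T(s):
    M=np.eye(4);M[:3,:3]=R.from_rotvec(s["orientation"]).as_matrix();M[:3,3]=s["tool_pos"];return M
def snap(n,f):
    s=robot.read_state();c=robot.read_camera(n)
    cv2.imwrite(f"pics/{f}.png",c["color"][:,:,::-1])
    P=np.array(c["pose"]) if "pose" in c else T(s)@np.array(c["tool_from_camera"])
    np.savez(f"pics/{f}.npz",K=c["intrinsics"],P=P,fish=n=="wrist")
def ray(f,u,v):
    d=np.load(f"pics/{f}.npz");K=d["K"];x=(u-K[0,2])/K[0,0];y=(v-K[1,2])/K[1,1]
    if d["fish"]:
        r=np.hypot(x,y)+1e-12;k=np.array([x/r*np.sin(r),y/r*np.sin(r),np.cos(r)])
    else: k=np.array([x,y,1]);k/=np.linalg.norm(k)
    return d["P"][:3,3],d["P"][:3,:3]@k
def plane(f,u,v,z):
    o,k=ray(f,u,v);return o+k*(z-o[2])/k[2]
def tri(*a):
    A=0;b=0;L=[]
    for f,u,v in a:
        o,k=ray(f,u,v);M=np.eye(3)-np.outer(k,k);A=A+M;b=b+M@o;L.append((o,M))
    p=np.linalg.solve(A,b);return p,[np.linalg.norm(M@(p-o)) for o,M in L]
E
python3 - <<'E'
from h import *
for n in("top","side","wrist"): snap(n,n+"0")
for n in("top","side","wrist"): d=np.load(f"pics/{n}0.npz");print(n,d["K"].round(1).tolist(),d["P"].round(3).tolist())
print(robot.read_state())
E
```

```text
pics
top [[451.4, 0.0, 319.2], [0.0, 451.4, 190.2], [0.0, 0.0, 1.0]] [[0.017, -0.998, 0.059, 0.419], [-1.0, -0.018, -0.022, 0.054], [0.023, -0.059, -0.998, 1.499], [0.0, 0.0, 0.0, 1.0]]
side [[520.4, 0.0, 323.3], [0.0, 520.4, 198.4], [0.0, 0.0, 1.0]] [[-0.997, -0.049, 0.052, 0.462], [-0.071, 0.61, -0.79, 1.155], [0.007, -0.791, -0.611, 1.023], [0.0, 0.0, 0.0, 1.0]]
wrist [[309.7, 0.0, 318.8], [0.0, 309.7, 198.4], [0.0, 0.0, 1.0]] [[0.229, 0.943, 0.242, 0.069], [0.973, -0.222, -0.058, 0.6], [-0.001, 0.249, -0.968, 0.384], [0.0, 0.0, 0.0, 1.0]]
{'t': 0.15, 'q': array([ 1.25458280e+00,  1.30984581e-01,  1.48904230e+00, -8.90957673e-06,
        1.52298336e+00, -8.53655610e-02]), 'dq': array([-0.00090366, -0.00448544, -0.0033321 ,  0.00065347, -0.00080763,
       -0.00101196]), 'joint_torque': array([ 1.13306469e-03, -5.60474432e+01, -4.92333341e+01,  7.69371330e-02,
        3.05170112e-02, -3.82356768e-05]), 'tool_pos': array([0.13714267, 0.58378766, 0.30192295]), 'orientation': array([-3.61778187e-01, -3.12041578e+00,  2.18459591e-03]), 'force': array([-0.53344997, -0.02195683,  0.40383694]), 'wrist_torque': array([ 0.02984349, -0.0240361 ,  0.01410139]), 'gripper_force': 0.0, 'opening': 0.09285304426162018}
```

View pics/top0.png

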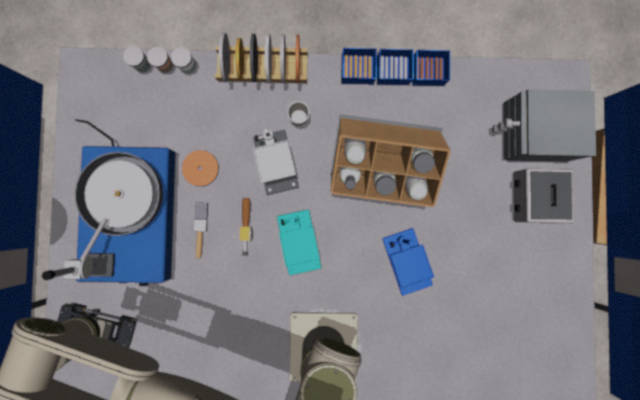

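View pics/side0.png

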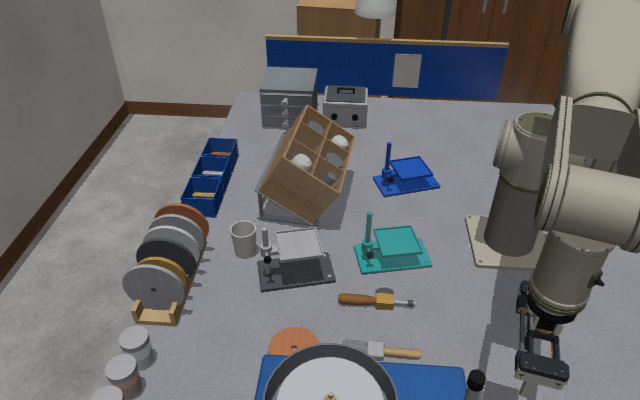

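Top view: the carton is at (390,163). Its near row holds a narrow-capped bottle at (350,180), a spray can at (385,183) and a pot at (418,187). The dark/grey stand is at (275,162), with turquoise (298,240) and blue (408,262) decoys. In the side view the stand's shelf is at (300,245) and its post at (266,238).

Candidates for the bottle: (350,180) narrow cap, (385,183) can, (418,187) pot, and in the far row (356,152) pot and (423,160) can. I choose (350,180) and check it in a crop.

Run:
```python
import cv2
a=cv2.imread("pics/top0.png")[105:225,245:455];b=cv2.imread("pics/side0.png")[100:300,220:370]
cv2.imwrite("pics/c1.png",cv2.resize(a,None,fx=3.8,fy=3.8,interpolation=3))
cv2.imwrite("pics/c2.png",cv2.resize(b,None,fx=3,fy=3,interpolation=3))
```

```text
(no output)
```

View pics/c1.png

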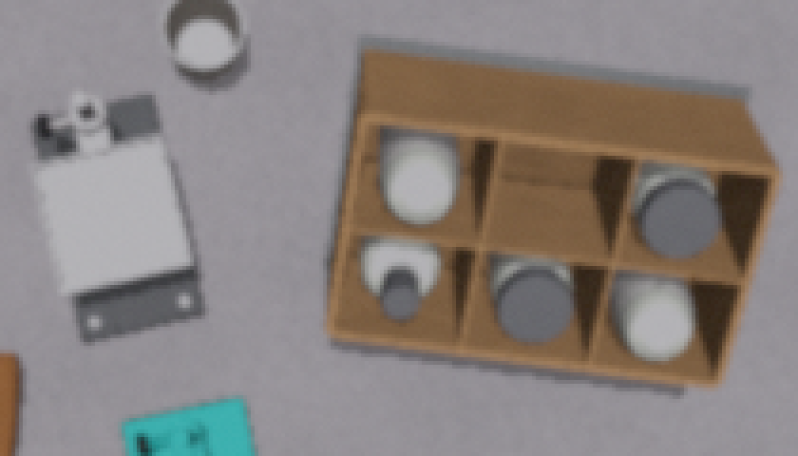

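View pics/c2.png

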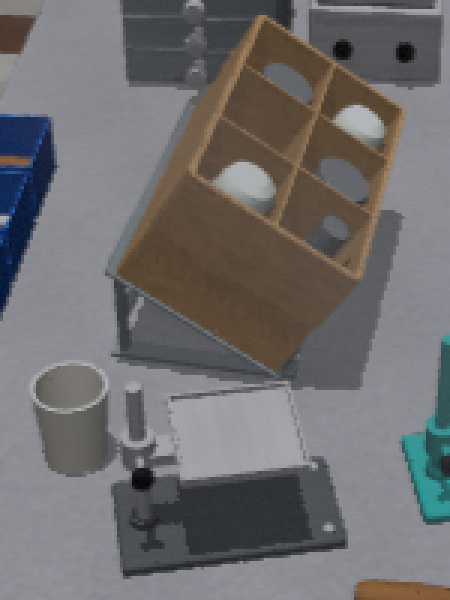

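```bash
cat > m.py <<'E'
from h import *
t=lambda x,y:("top0",245+(x+.5)/3.8-.5,105+(y+.5)/3.8-.5)
s=lambda x,y:("side0",220+(x+.5)/3-.5,100+(y+.5)/3-.5)
def go(n,L):
    P=[]
    for a,b in L:
        p,e=tri(t(*a),s(*b));P.append(p);print(n,p.round(4),np.round(e[0]*1000,1))
    return np.array(P)
C=go("rim",[((362,113),(193,175)),((778,168),(264,16)),((719,383),(403,106)),((331,340),(358,277))])
S=go("shelf",[((37,167),(180,480)),((165,137),(168,400)),((194,268),(290,386)),((66,293),(307,465))])
cap=go("cap",[((401,303),(335,230))])[0]
m=C.mean(0)
y=(C[0]-C[1]+C[3]-C[2]);x=(C[0]-C[3]+C[1]-C[2])
print("len",np.linalg.norm(y)/2,np.linalg.norm(x)/2,"lean",np.degrees(np.arctan2(x[2],np.hypot(*x[:2]))), "ylevel",y[2]/np.linalg.norm(y))
yw=np.arctan2(y[1],y[0])-np.pi/2
yw2=np.arctan2(x[1],x[0]);print("yaw",np.degrees([yw,yw2]))
yaw=(yw*314+yw2*187*.85)/(314+187*.85)
Rc=(R.from_euler('z',yaw)*R.from_euler('y',-np.radians(32))).as_matrix()
print("mouth",m,"Rc",Rc.round(4).tolist(),"cap in mouth",(Rc.T@(cap-m)).round(4))
sc=S.mean(0);sx=S[0]+S[1]-S[2]-S[3];print("shelf",sc,np.degrees(np.arctan2(sx[1],sx[0])))
np.savez("m.npz",m=m,Rc=Rc,yaw=yaw,sc=sc,cap=cap)
E
python3 m.py
```

```text
rim [ 0.6511 -0.0297  0.2386] 1.6
rim [ 0.6159 -0.3401  0.2401] 1.8
rim [ 0.4605 -0.3222  0.1469] 0.8
rim [ 0.4921 -0.0141  0.1427] 3.5
shelf [0.6299 0.2266 0.1028] 2.1
shelf [0.6563 0.1229 0.0987] 1.0
shelf [0.5491 0.0968 0.1   ] 1.4
shelf [0.5263 0.2004 0.103 ] 1.3
cap [ 0.5192 -0.0679  0.1573] 1.4
len 0.3110744484663874 0.18419001861844242 lean 30.876278235628973 ylevel -0.009122758209870116
yaw [-6.16678211 -6.09166511]
mouth [ 0.55487719 -0.17652583  0.19208475] Rc [[0.8432, 0.107, -0.5269], [-0.0907, 0.9943, 0.0567], [0.5299, 0.0, 0.848]] cap in mouth [-0.0583  0.1042 -0.0045]
shelf [0.5903951  0.16168257 0.10113633] 13.918183268250488
```

The crops confirm the choice: the narrow grey cap is at c1 (401,303), i.e. top (350,184), in the near +y cell. The shelf is level, with its plate at about 0.096. I'll go over the stand first, then the carton, taking one close look at each.

```bash
cat >> h.py <<'E'
def delta(*p):
    M=T(robot.read_state());d=M[:3,:3].T@(np.array(p)-M[:3,3]);print("tool delta",d.round(4),"tool y dir deg",np.degrees(np.arctan2(M[1,1],M[0,1])).round(2),"tilt",M[:3,2].round(4));return d
E
python3 - <<'E'
from h import *
delta(.48,.165,.36)
d=np.load("m.npz");print((d["m"]+d["Rc"]@[-.0575,.104,-.019]).round(4))
E
```

```text
tool delta [-0.4296 -0.3293 -0.0577] tool y dir deg 76.77 tilt [-4.0e-04 -1.4e-03 -1.0e+00]
[ 0.5275 -0.069   0.1455]
```

```bash
python3 -m jog '0.5 -0.01 0 -0.035 -1; 0.5 -0.03 -0.023 -0.003 -1;0.5 -0.03 -0.023 -0.003 -1;0.5 -0.03 -0.023 -0.003 -1;0.5 -0.03 -0.023 -0.003 -1;0.5 -0.03 -0.023 -0.003 -1;0.5 -0.03 -0.023 -0.003 -1.1;0.5 -0.03 -0.023 -0.003 0;0.5 -0.03 -0.023 0 0;0.5 -0.03 -0.023 0 0'; python3 -c "
from h import *
delta(.48,.165,.36)"
```

```text
t: 0.98
tool_pos: [0.3841, 0.3357, 0.3589]
orientation: [0.168, 3.137, 0.0]
force: [0.9, 0.9, 0.9]
opening: 0.0465
gripper_force: 0.0
tool delta [-0.1135 -0.1595 -0.0011] tool y dir deg 83.88 tilt [ 3.e-04  3.e-04 -1.e+00]
```

```bash
python3 -m jog '0.5 -0.023 -0.031 0 0;0.5 -0.023 -0.031 0 0;0.5 -0.023 -0.031 0 0;0.5 -0.023 -0.031 0 0;0.5 -0.023 -0.031 0 0;0.5 0 0 0 0;0.5 0 0 0 0'; python3 -c "
from h import *
snap('wrist','w1')
delta(.45,-.06,.37)"
```

```text
t: 1.57
tool_pos: [0.4816, 0.1691, 0.3583]
orientation: [-0.174, -3.136, 0.0]
force: [0.1, 0.3, -0.3]
opening: 0.046
gripper_force: 0.0
tool delta [ 0.0057 -0.2324 -0.0116] tool y dir deg 83.76 tilt [-9.e-04  3.e-04 -1.e+00]
```

View pics/w1.png

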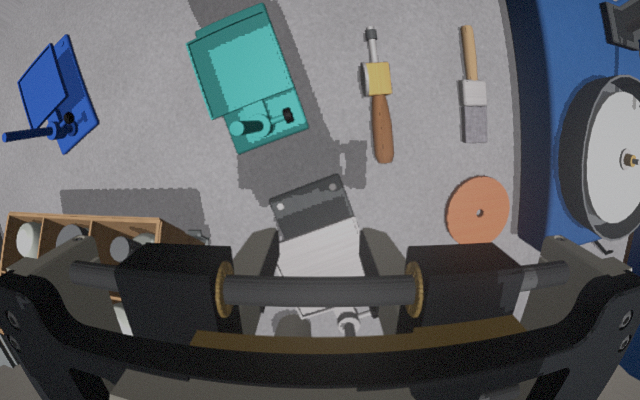

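The shelf's robot-side corners are at about (276,240) and (356,219). The gripper hides the rest. Next I go over the carton, slightly beyond the cap so the camera can see it.

```bash
python3 -m jog '0.5 -0.015 -0.035 -0.002 0;0.5 -0.015 -0.035 -0.002 0;0.5 -0.015 -0.035 -0.002 0;0.5 -0.015 -0.035 -0.002 0;0.5 -0.015 -0.035 -0.002 0;0.5 -0.015 -0.035 0 0;0.5 0 -0.025 0 0;0.5 0 0 0 0;0.5 0 0 0 0'; python3 -c "
from h import *
print(plane('w1',276,240,.101),plane('w1',356,219,.101))
snap('wrist','w2');a=cv2.imread('pics/w2.png');cv2.imwrite('pics/w2c.png',cv2.resize(a[80:300,190:480],None,fx=2.6,fy=2.6,interpolation=3))
delta(.5275,-.069,.3)"
```

```text
t: 2.37
tool_pos: [0.5453, -0.0718, 0.3685]
orientation: [-0.169, -3.136, -0.001]
force: [0.5, 0.1, 0.2]
opening: 0.0465
gripper_force: 0.0
[0.54397567 0.11149433 0.101     ] [0.52826549 0.20771236 0.101     ]
tool delta [ 0.0179 -0.      0.0686] tool y dir deg 83.92 tilt [-4.e-04  9.e-04 -1.e+00]
```

View pics/w2c.png

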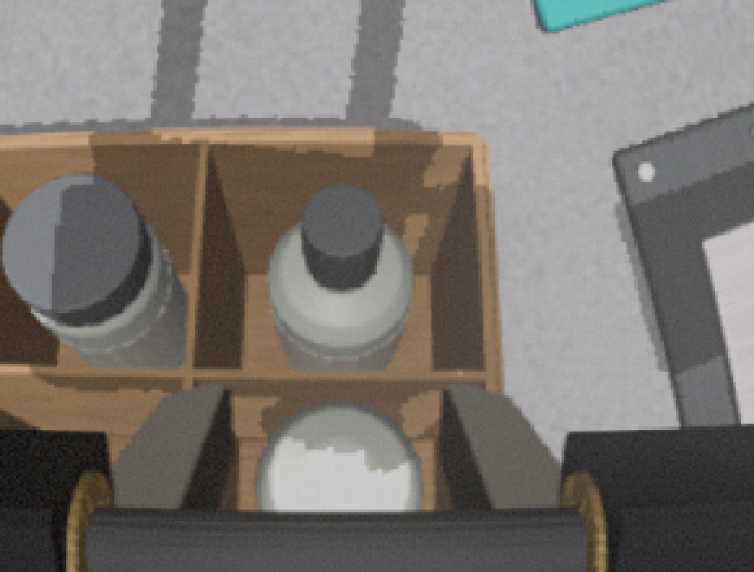

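The crop shows the cap top centred at (342,220) with clear space on both sides. The rim's near +y corner is at (488,135) and the shelf's near -y corner at (703,243).

Run:
```python
from h import *
from m import t,s
w=lambda x,y:("w2",190+(x+.5)/2.6-.5,80+(y+.5)/2.6-.5)
d=np.load("m.npz")
print(tri(w(342,220),t(401,303),s(335,230)))
print(tri(w(342,220),s(335,230)))
print(tri(w(488,134),t(331,340),s(358,277)))
print(tri(w(703,243),t(194,268),s(290,386)))
```

```text
rim [ 0.6511 -0.0297  0.2386] 1.6
rim [ 0.6159 -0.3401  0.2401] 1.8
rim [ 0.4605 -0.3222  0.1469] 0.8
rim [ 0.4921 -0.0141  0.1427] 3.5
shelf [0.6299 0.2266 0.1028] 2.1
shelf [0.6563 0.1229 0.0987] 1.0
shelf [0.5491 0.0968 0.1   ] 1.4
shelf [0.5263 0.2004 0.103 ] 1.3
cap [ 0.5192 -0.0679  0.1573] 1.4
len 0.3110744484663874 0.18419001861844242 lean 30.876278235628973 ylevel -0.009122758209870116
yaw [-6.16678211 -6.09166511]
mouth [ 0.55487719 -0.17652583  0.19208475] Rc [[0.8432, 0.107, -0.5269], [-0.0907, 0.9943, 0.0567], [0.5299, 0.0, 0.848]] cap in mouth [-0.0583  0.1042 -0.0045]
shelf [0.5903951  0.16168257 0.10113633] 13.918183268250488
(array([ 0.51871584, -0.06678683,  0.15810683]), [np.float64(0.0013865304524048074), np.float64(0.0013553798628443373), np.float64(0.001838851030299568)])
(array([ 0.51911051, -0.06584878,  0.15862661]), [np.float64(0.0014160255134048113), np.float64(0.0014160255134045615)])
(array([ 0.49193651, -0.01032562,  0.14668044]), [np.float64(0.0030385170484153743), np.float64(0.0050174575735185065), np.float64(0.0036096578820156724)])
(array([0.54964977, 0.09924643, 0.10386963]), [np.float64(0.002735398658309897), np.float64(0.0034363612193175556), np.float64(0.0013405160656219228)])
```

```bash
python3 -m jog '0.5 0.018 0.003 0.02 0;0.5 0 0 0.03 0;0.5 0 0 0.03 0;0.5 0 0 0.02 0;0.5 0 0 0.01 0;0.5 0 0 0 0;0.5 0 0 0 0'; python3 -c "
from h import *
delta(.527,-.067,.21)"
```

```text
t: 3.0
tool_pos: [0.5279, -0.0662, 0.2593]
orientation: [0.165, 3.137, 0.0]
force: [0.8, 0.0, 0.1]
opening: 0.0464
gripper_force: 0.0
tool delta [ 0.0009 -0.0009  0.0493] tool y dir deg 83.98 tilt [ 1.e-04  2.e-04 -1.e+00]
```

```bash
python3 -m jog '0.5 0.001 -0.001 0.012 0;0.5 0 0 0.012 0;0.5 0 0 0.012 0;0.5 0 0 0.008 0;0.5 0 0 0.005 0;0.5 0 0 0 0'; python3 -m jog '0.3 0 0 0 0;0.2 0 0 0 0;0.2 0 0 0 0;0.1 0 0 0 0;0.1 0 0 0 0;0.1 0 0 0 0;0.1 0 0 0 0;0.1 0 0 0 0' 20; python3 -c "
from h import *
delta(.527,-.067,.21);snap('wrist','w3');snap('side','s3')
a=cv2.imread('pics/s3.png')[90:240,230:380];b=cv2.imread('pics/w3.png')[100:330,200:440]
cv2.imwrite('pics/c3.png',np.hstack([cv2.resize(a,(400,400)),cv2.resize(b,(400,400))]))"
```

```text
t: 3.5
tool_pos: [0.5258, -0.0683, 0.2078]
orientation: [-0.168, -3.134, -0.001]
force: [-0.0, -0.4, -1.6]
opening: 0.0464
gripper_force: 0.0
t: 4.17
tool_pos: [0.527, -0.0684, 0.2104]
orientation: [0.168, 3.136, -0.0]
force: [-0.7, 0.8, 5.4]
opening: 0.0297
gripper_force: 20.0
tool delta [0.0002 0.0014 0.0004] tool y dir deg 83.88 tilt [ 1.1e-03 -2.0e-04 -1.0e+00]
```

View pics/c3.png

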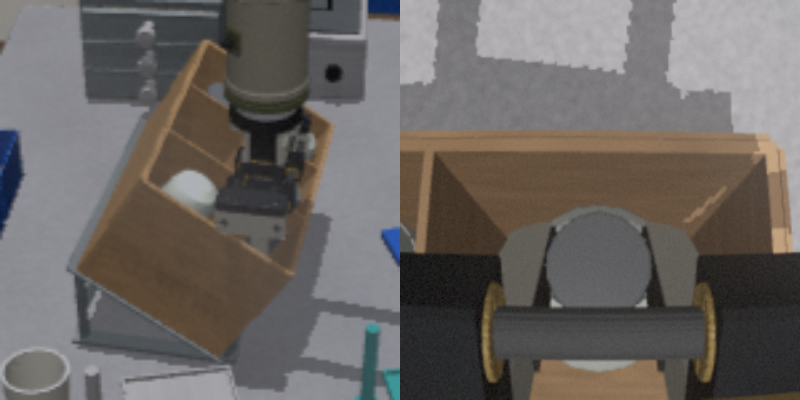

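Gripped: the opening is 29.7 mm, matching the cap, with the fingers clear of the walls. Now I draw it out along the carton's axis.

```bash
python3 -m jog '0.1 0.0026 0 -0.0043 0;0.1 0.0052 0 -0.0086 0;0.1 0.0052 0 -0.0086 0;0.1 0.0052 0 -0.0086 0;0.1 0.0052 0 -0.0086 0' 20;python3 -m jog '0.1 0.0052 0 -0.0086 0;0.1 0.0079 0 -0.0128 0;0.1 0.0079 0 -0.0128 0;0.1 0.0079 0 -0.0128 0;0.1 0.0079 0 -0.0128 0;0.1 0.0079 0 -0.0128 0;0.1 0.0079 0 -0.0128 0;0.1 0.0079 0 -0.0128 0'; python3 -m jog '0.1 0.0079 0 -0.0128 0;0.1 0.0079 0 -0.0128 0;0.1 0.0026 0 -0.015 0;0.1 0 0 -0.015 0;0.1 0 0 0 0;0.1 0 0 0 0'; python3 -c "
from h import *
delta(.527,-.067,.21);snap('side','s4')
cv2.imwrite('pics/s4c.png',cv2.resize(cv2.imread('pics/s4.png')[60:260,200:420],None,fx=2.5,fy=2.5))"
```

```text
t: 4.68
tool_pos: [0.5028, -0.0658, 0.2488]
orientation: [-0.168, -3.137, -0.0]
force: [1.1, -0.5, -3.4]
opening: 0.0299
gripper_force: 20.0
t: 5.35
tool_pos: [0.4419, -0.0592, 0.3472]
orientation: [-0.168, -3.135, -0.0]
force: [0.2, 0.6, -2.6]
opening: 0.0296
gripper_force: 20.0
t: 5.85
tool_pos: [0.4247, -0.0574, 0.4027]
orientation: [0.168, 3.136, -0.0]
force: [0.1, 0.4, -3.4]
opening: 0.029
gripper_force: 20.0
tool delta [-0.1026  0.0015  0.1928] tool y dir deg 83.87 tilt [ 7.e-04 -3.e-04 -1.e+00]
```

View pics/s4c.png

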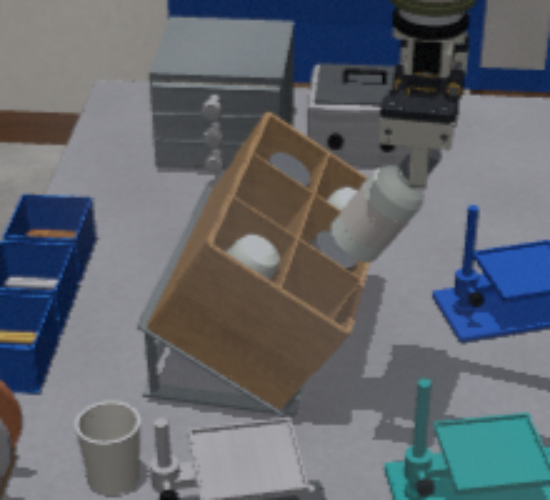

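The bottle is clear of the rim and still leaning in the pads, with its foot at crop (350,250). I'll carry it sideways to free space, then ease the grip so it swings upright about the pads.

```bash
python3 -m jog '0.1 0 0.015 0 0;0.1 0 0.03 0 0;0.1 0 0.03 0 0;0.1 0 0.03 0 0;0.1 0 0.03 0 0;0.1 0 0.02 0 0;0.1 0 0 0 0' 20; python3 -m jog '0.1 0 0 0 0;0.1 0 0 0 0;0.1 0 0 0 0;0.1 0 0 0 0' 12
cat > tilt.py <<'E'
from h import *
import sys
def go(f):
    # white bottle seen from side: mask near tool, principal axis, and cap pinch; report pitch about tool y via side view axis
    snap('side',f);a=cv2.imread(f'pics/{f}.png');s=T(robot.read_state())
    d=np.load(f'pics/{f}.npz');Pi=np.linalg.inv(d["P"])
    def pr(p): q=d["K"]@(Pi[:3,:3]@p+Pi[:3,3]);return q[:2]/q[2]
    g=s[:3,3]+s[:3,:3]@[0,0,.065];u,v=pr(g)
    hsv=cv2.cvtColor(a,cv2.COLOR_BGR2HSV);print("pinch px",u,v)
    for deg in (0,8,16,24,32,40,-8,-16):  # body middle prediction per lean
        ax=-s[:3,0]*np.sin(np.radians(deg))+np.array([0,0,-np.cos(np.radians(deg))])
        print(deg,pr(g+ax*.087).round(0),pr(g+ax*.13).round(0))
    x,y=int(u),int(v);c=a[y-40:y+90,x-90:x+60];cv2.imwrite(f'pics/{f}c.png',cv2.resize(c,None,fx=3,fy=3));print("crop origin",x-90,y-40)
go(sys.argv[1])
E
python3 tilt.py s5
```

```text
t: 6.48
tool_pos: [0.4408, 0.0998, 0.4002]
orientation: [-0.162, -3.134, -0.002]
force: [0.2, 0.0, -3.4]
opening: 0.0294
gripper_force: 20.0
t: 6.82
tool_pos: [0.4414, 0.0957, 0.4019]
orientation: [-0.17, -3.136, 0.001]
force: [-1.0, -0.7, -2.4]
opening: 0.0296
gripper_force: 12.0
pinch px 361.3021624614292 156.0866634443859
0 [360. 185.] [359. 199.]
8 [355. 184.] [352. 198.]
16 [350. 183.] [345. 196.]
24 [346. 181.] [338. 193.]
32 [342. 179.] [332. 190.]
40 [338. 176.] [327. 186.]
-8 [364. 185.] [366. 199.]
-16 [369. 185.] [373. 199.]
crop origin 271 116
```

View pics/s5c.png

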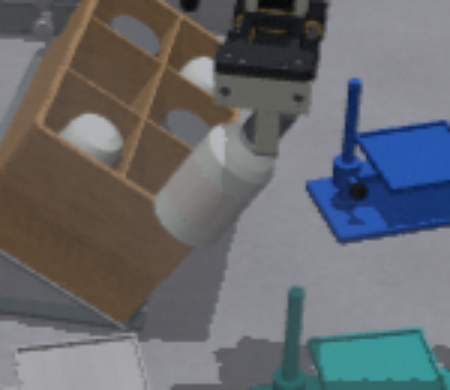

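At 12 N the foot is still at crop (185,215), a lean of about 34°, so the pads hold it. From here I measure lean numerically, from the background difference and wrist torque, and step the grip down.

```bash
cat > lean.py <<'E'
from h import *
import sys
def lean(f,take=True):
    if take: snap('side',f)
    st=robot.read_state();a=cv2.imread(f'pics/{f}.png');b=cv2.imread('pics/side0.png');s=T(st)
    d=np.load(f'pics/{f}.npz');Pi=np.linalg.inv(d["P"])
    def pr(p): q=d["K"]@(Pi[:3,:3]@p+Pi[:3,3]);return q[:2]/q[2]
    g=s[:3,3]+s[:3,:3]@[0,0,.065];u,v=pr(g).astype(int)
    df=cv2.absdiff(a,b).max(2);h=cv2.cvtColor(a,cv2.COLOR_BGR2HSV)
    m=((df>20)&(h[:,:,1]<50)&(h[:,:,2]>120)).astype(np.uint8);m[:v+6]=0;m[v+70:]=0;m[:,:u-60]=0;m[:,u+60:]=0
    m=cv2.morphologyEx(m,cv2.MORPH_OPEN,np.ones((3,3)))
    n,l,stt,c=cv2.connectedComponentsWithStats(m);i=1+stt[1:,4].argmax();cc=c[i]
    D=np.arange(-60,61,1);P=np.array([pr(g+(-s[:3,0]*np.sin(np.radians(x))-np.array([0,0,np.cos(np.radians(x))]))*.085) for x in D])
    e=np.hypot(*(P-cc).T);k=e.argmin()
    print(f"lean {D[k]} (err {e[k]:.1f}px, area {stt[i,4]}, box {stt[i,:4]})","force",st["force"].round(2),"tq",st["wrist_torque"].round(3),"grip",st["gripper_force"],st["opening"])
lean(sys.argv[1],len(sys.argv)<3)
E
python3 lean.py s5 x; python3 -m jog '0.1 0 0 0 0;0.1 0 0 0 0;0.1 0 0 0 0;0.1 0 0 0 0' 8; python3 lean.py s6; python3 -m jog '0.1 0 0 0 0;0.1 0 0 0 0' 6; python3 lean.py s7
```

```text
lean 43 (err 1.8px, area 431, box [323 162  30  31]) force [ 0.66  0.02 -3.75] tq [ 0.033  0.092 -0.033] grip 11.9978629052639 0.029480371610010443
t: 7.2
tool_pos: [0.4415, 0.0965, 0.4023]
orientation: [0.168, 3.137, -0.0]
force: [0.3, 0.2, -2.6]
opening: 0.0297
gripper_force: 8.0
lean 39 (err 1.5px, area 387, box [326 162  28  33]) force [-0.22  0.08 -3.06] tq [-0.002  0.08   0.06 ] grip 7.999855130910873 0.029893195825564677
t: 7.42
tool_pos: [0.4415, 0.0967, 0.4023]
orientation: [0.168, 3.137, 0.0]
force: [-0.6, -0.5, -2.6]
opening: 0.0298
gripper_force: 6.0
lean 36 (err 1.0px, area 339, box [329 162  25  34]) force [-0.64 -1.12 -3.53] tq [ 0.018  0.089 -0.005] grip 5.999911800026894 0.02948477289789794
```

```bash
python3 -m jog '0.1 0 0 0 0;0.1 0 0 0 0;0.1 0 0 0 0;0.1 0 0 0 0;0.1 0 0 0 0;0.1 0 0 0 0' 6; python3 lean.py s8; python3 -m jog '0.1 0 0 0 0;0.1 0 0 0 0;0.1 0 0 0 0' 5; python3 lean.py s9
```

```text
t: 7.97
tool_pos: [0.4415, 0.0967, 0.4022]
orientation: [0.168, 3.137, -0.0]
force: [0.3, -0.4, -1.7]
opening: 0.0296
gripper_force: 6.0
lean 35 (err 0.9px, area 311, box [330 162  24  35]) force [ 0.73 -0.43 -2.93] tq [ 0.006  0.011 -0.016] grip 5.999902859330177 0.029719434237397944
t: 8.27
tool_pos: [0.4415, 0.0967, 0.4022]
orientation: [-0.168, -3.137, -0.0]
force: [-0.4, 0.2, -2.2]
opening: 0.0301
gripper_force: 5.0
lean 35 (err 0.7px, area 305, box [330 162  24  35]) force [ 0.19 -0.02 -3.03] tq [0.033 0.071 0.005] grip 4.99987319111824 0.029700418300386163
```

```bash
sed -i 's/df>20/df>10/; s/<50)/<60)/; s/>120)/>105)/' lean.py; sed -i 's/    D=np/    print("rim lowest-left",[tuple(p) for p in np.argwhere(l==i)[[-1]]],"leftmost",np.argwhere(l.T==i)[0]);D=np/' lean.py; python3 lean.py s5 x;python3 lean.py s9 x; python3 -m jog '0.1 0 0 0 0;0.1 0 0 0 0' 4; python3 lean.py s10;  python3 -m jog '0.1 0 0 0 0;0.1 0 0 0 0;0.1 0 0 0 0' 4; python3 lean.py s11
```

```text
rim lowest-left [(np.int64(195), np.int64(332))] leftmost [322 182]
lean 39 (err 0.8px, area 643, box [322 162  41  34]) force [ 0.19 -0.02 -3.03] tq [0.033 0.071 0.005] grip 4.99987319111824 0.029700418300386163
rim lowest-left [(np.int64(199), np.int64(340))] leftmost [329 187]
lean 29 (err 0.5px, area 565, box [329 162  37  38]) force [ 0.19 -0.02 -3.03] tq [0.033 0.071 0.005] grip 4.99987319111824 0.029700418300386163
t: 8.48
tool_pos: [0.4415, 0.0967, 0.4022]
orientation: [0.168, 3.137, 0.0]
force: [-0.3, 0.2, -2.4]
opening: 0.0301
gripper_force: 4.0
rim lowest-left [(np.int64(202), np.int64(345))] leftmost [334 192]
lean 23 (err 0.3px, area 457, box [334 164  34  39]) force [-0.32 -0.39 -2.32] tq [0.039 0.08  0.049] grip 3.9999467879533768 0.029829790355259553
t: 8.78
tool_pos: [0.4415, 0.0967, 0.4022]
orientation: [-0.168, -3.137, -0.0]
force: [0.6, 0.0, -3.2]
opening: 0.0297
gripper_force: 4.0
rim lowest-left [(np.int64(184), np.int64(356))] leftmost [345 167]
lean 23 (err 10.1px, area 116, box [345 162  12  23]) force [-0.61 -0.99 -2.41] tq [-0.018  0.067 -0.013] grip 3.999934270977974 0.030103227513437757
```

Run:
```python
import cv2,numpy as np
b=cv2.imread('pics/side0.png').astype(int)
for f in('s10','s11'):
    a=cv2.imread(f'pics/{f}.png').astype(int)
    for v in(180,190,196,200,204): print(f,v,' '.join(f"{x}" for x in a[v,328:380:2].mean(1).astype(int)),'|',' '.join(f"{x}" for x in (a-b)[v,328:380:2].mean(1).astype(int)))
```

```text
s10 180 77 76 78 79 83 103 111 112 112 107 107 106 105 105 103 101 99 93 89 143 146 145 142 64 100 102 | 4 10 12 17 -1 9 16 -10 18 14 13 11 -1 -33 -36 -40 -40 -46 -50 0 3 2 2 0 3 1
s10 190 78 78 80 106 115 112 115 113 103 101 101 99 99 100 96 90 88 141 142 143 144 143 142 142 143 145 | 1 0 0 0 0 10 -6 17 9 5 5 -36 -39 -39 -41 -47 -51 0 0 0 1 2 1 0 2 2
s10 196 81 79 76 94 119 120 118 116 105 102 101 97 98 96 91 96 142 141 140 142 142 144 143 144 144 143 | 2 2 0 16 40 26 23 20 9 8 -9 -35 -38 -41 -47 -44 2 1 1 3 2 3 2 1 1 2
s10 200 78 81 81 88 95 99 114 112 109 105 103 100 99 94 101 140 140 142 140 141 140 143 144 142 143 144 | -1 3 3 -1 0 3 18 17 14 -3 -32 -38 -38 -43 -36 1 1 2 2 2 1 2 1 2 2 1
s10 204 78 87 97 95 95 96 95 95 97 109 127 130 138 139 137 140 138 138 141 141 140 140 141 142 143 145 | 1 1 0 1 1 1 1 0 0 0 -10 -9 0 0 0 1 1 1 2 2 1 1 1 1 2 2
s11 180 75 76 77 78 81 92 94 97 104 104 103 104 105 105 104 104 102 101 96 92 112 145 142 64 98 102 | 3 10 10 16 -2 -1 0 -26 10 11 9 9 -1 -32 -35 -37 -37 -38 -43 -50 -30 2 2 0 1 1
s11 190 79 77 81 108 116 98 102 107 106 99 100 101 100 100 99 99 97 92 86 144 144 143 142 143 143 145 | 2 0 0 1 2 -4 -19 10 12 3 5 -34 -38 -38 -38 -38 -41 -48 -56 1 2 2 1 2 2 2
s11 196 81 78 77 77 77 92 109 112 104 101 101 100 100 100 100 98 92 87 129 140 142 144 142 145 144 143 | 2 1 0 0 -1 -2 15 16 8 7 -9 -33 -36 -37 -38 -42 -47 -52 -9 1 3 3 1 2 2 2
s11 200 78 81 79 90 95 96 98 112 104 105 104 106 105 103 102 98 92 113 141 141 140 143 145 143 144 144 | -1 2 1 0 0 1 2 17 9 -3 -31 -32 -31 -34 -36 -40 -46 -26 2 2 1 2 2 3 2 1
s11 204 77 86 95 93 94 94 93 95 96 105 113 108 103 103 100 117 138 137 140 141 140 142 142 142 144 143 | 0 0 -1 0 1 0 0 0 -1 -4 -23 -32 -35 -35 -36 -21 1 1 1 1 1 2 2 0 3 0
```

```bash
cat > edge.py <<'E'
from h import *
import sys
def go(f,take=True):
    st=robot.read_state()
    if take: snap('side',f)
    a=cv2.imread(f'pics/{f}.png').astype(int);b=cv2.imread('pics/side0.png').astype(int);s=T(st)
    d=np.load(f'pics/{f}.npz');Pi=np.linalg.inv(d["P"])
    def pr(p): q=d["K"]@(Pi[:3,:3]@p+Pi[:3,3]);return q[:2]/q[2]
    g=s[:3,3]+s[:3,:3]@[0,0,.065];u,v=pr(g).astype(int)
    m=np.abs((a-b).mean(2))>15;V=np.arange(v+22,v+38);X=[np.argwhere(m[r,u-40:u+40]).max()+u-40 for r in V]
    sl=np.polyfit(V,X,1)[0];D=np.arange(-30,41)
    S=[]
    for x in D:
        ax=-s[:3,0]*np.sin(np.radians(x))-np.array([0,0,np.cos(np.radians(x))]);q=pr(g+ax*.13)-pr(g+ax*.04);S.append(q[0]/q[1])
    low=max(r for r in range(v+20,v+75) if m[r,u-25:u+18].sum()>6)
    print("X",X,"lean",D[np.abs(np.array(S)-sl).argmin()],"low row",low,"pinch",u,v,"tq",st["wrist_torque"].round(3),"F",st["force"].round(1))
go(sys.argv[1],len(sys.argv)<3)
E
for i in 5 9 10 11; do python3 edge.py s$i x; done; python3 -m jog '0.1 0 0 0 0;0.1 0 0 0 0;0.1 0 0 0 0;0.1 0 0 0 0' 4; python3 edge.py s12
```

```text
X [np.int64(359), np.int64(358), np.int64(357), np.int64(356), np.int64(355), np.int64(354), np.int64(353), np.int64(352), np.int64(351), np.int64(351), np.int64(341), np.int64(340), np.int64(340), np.int64(340), np.int64(339), np.int64(337)] lean 40 low row 230 pinch 361 156 tq [-0.018  0.067 -0.013] F [-0.6 -1.  -2.4]
X [np.int64(363), np.int64(362), np.int64(362), np.int64(361), np.int64(361), np.int64(360), np.int64(360), np.int64(359), np.int64(359), np.int64(358), np.int64(357), np.int64(357), np.int64(356), np.int64(356), np.int64(355), np.int64(354)] lean 22 low row 230 pinch 361 156 tq [-0.018  0.067 -0.013] F [-0.6 -1.  -2.4]
X [np.int64(366), np.int64(365), np.int64(365), np.int64(364), np.int64(364), np.int64(364), np.int64(363), np.int64(363), np.int64(363), np.int64(362), np.int64(362), np.int64(361), np.int64(361), np.int64(360), np.int64(360), np.int64(360)] lean 15 low row 230 pinch 361 156 tq [-0.018  0.067 -0.013] F [-0.6 -1.  -2.4]
X [np.int64(368), np.int64(368), np.int64(368), np.int64(368), np.int64(367), np.int64(367), np.int64(367), np.int64(366), np.int64(366), np.int64(366), np.int64(366), np.int64(365), np.int64(365), np.int64(365), np.int64(364), np.int64(364)] lean 10 low row 230 pinch 361 156 tq [-0.018  0.067 -0.013] F [-0.6 -1.  -2.4]
t: 9.17
tool_pos: [0.4415, 0.0967, 0.4022]
orientation: [0.168, 3.137, -0.0]
force: [-0.4, -0.0, -3.2]
opening: 0.0301
gripper_force: 4.0
X [np.int64(368), np.int64(368), np.int64(368), np.int64(368), np.int64(367), np.int64(367), np.int64(367), np.int64(366), np.int64(366), np.int64(366), np.int64(366), np.int64(365), np.int64(365), np.int64(365), np.int64(364), np.int64(364)] lean 10 low row 230 pinch 361 156 tq [-0.025  0.039  0.011] F [-0.4 -0.  -3.2]
```

The lean fell 34→22→15→10° and has stopped there. That's below the 13.8° tipping limit, so gentle contact with the shelf will right it. I grip firmer and carry it over the stand.

```bash
python3 -m jog '0.1 0 0 0 0;0.1 -0.006 0.004 0 0;0.1 -0.012 0.006 0 0;0.1 -0.018 0.007 0.003 0;0.1 -0.018 0.007 0.003 0;0.1 -0.018 0.007 0.004 0;0.1 -0.018 0.007 0.005 0;0.1 -0.018 0.007 0.005 0;0.1 -0.012 0.004 0.01 0;0.1 -0.006 0.001 0.01 0' 15; python3 -m jog '0.1 0 0 0.01 0;0.1 0 0 0 0;0.1 0 0 0 0'; python3 -c "
from h import *
delta(.583,.163,.310)"; python3 edge.py s13
```

```text
t: 10.05
tool_pos: [0.5738, 0.1336, 0.3613]
orientation: [0.167, 3.137, 0.0]
force: [0.0, -0.7, -2.8]
opening: 0.03
gripper_force: 15.0
t: 10.3
tool_pos: [0.5712, 0.1328, 0.3511]
orientation: [-0.168, -3.135, 0.001]
force: [-0.3, -0.2, -3.3]
opening: 0.0299
gripper_force: 15.0
tool delta [-0.0086  0.0313  0.0411] tool y dir deg 83.87 tilt [-2.5e-03 -4.0e-04 -1.0e+00]
X [np.int64(312), np.int64(312), np.int64(313), np.int64(314), np.int64(313), np.int64(312), np.int64(312), np.int64(311), np.int64(311), np.int64(310), np.int64(310), np.int64(309), np.int64(309), np.int64(308), np.int64(307), np.int64(308)] lean 18 low row 253 pinch 306 179 tq [-0.002  0.108 -0.034] F [-0.3 -0.2 -3.3]
```

```bash
python3 -m jog '0.1 -0.003 0.01 0 0;0.1 -0.003 0.01 0 0;0.1 -0.002 0.008 0 0;0.1 0 0.003 0 0;0.1 0 0 0 0;0.1 0 0 0 0'; python3 edge.py s14;  python3 -m jog '0.1 0 0 0 0;0.1 0 0 0 0;0.1 0 0 0 0;0.1 0 0 0 0;0.1 0 0 0 0;0.1 0 0 0 0' 4;  python3 edge.py s15; python3 -c "
from h import *
delta(.583,.163,.310)"
```

```text
t: 10.85
tool_pos: [0.5833, 0.1634, 0.3522]
orientation: [-0.166, -3.137, 0.0]
force: [-0.1, -0.8, -2.7]
opening: 0.0296
gripper_force: 15.0
X [np.int64(309), np.int64(307), np.int64(307), np.int64(308), np.int64(307), np.int64(305), np.int64(304), np.int64(303), np.int64(304), np.int64(303), np.int64(301), np.int64(303), np.int64(305), np.int64(306), np.int64(299), np.int64(301)] lean 21 low row 258 pinch 300 186 tq [-0.     0.043 -0.035] F [-0.1 -0.8 -2.7]
t: 11.4
tool_pos: [0.5834, 0.1628, 0.3523]
orientation: [0.168, 3.137, 0.0]
force: [-0.9, 0.8, -3.4]
opening: 0.0297
gripper_force: 4.0
X [np.int64(309), np.int64(306), np.int64(306), np.int64(306), np.int64(307), np.int64(305), np.int64(304), np.int64(303), np.int64(304), np.int64(303), np.int64(301), np.int64(303), np.int64(305), np.int64(306), np.int64(298), np.int64(301)] lean 19 low row 258 pinch 300 186 tq [0.046 0.059 0.061] F [-0.9  0.8 -3.4]
tool delta [0.0004 0.0001 0.0423] tool y dir deg 83.87 tilt [ 0.  0. -1.]
```

Run:
```python
from h import *
snap('wrist','w16');snap('top','t16')
a=cv2.imread('pics/s15.png')[150:270,240:360];b=cv2.imread('pics/w16.png')[100:340,200:440]
cv2.imwrite('pics/f.png',np.hstack([cv2.resize(a,(400,400),interpolation=3),cv2.resize(b,(400,400))]))
```

```text
(no output)
```

View pics/f.png

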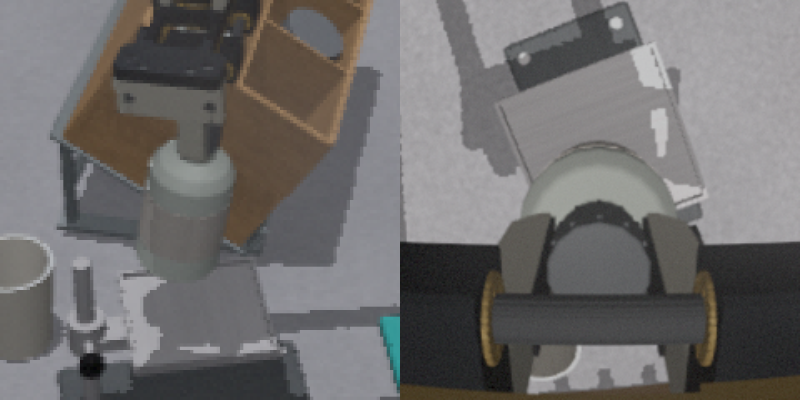

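The side crop shows the bottle now leaning only about 5°, above the shelf. The wrist view shows three shelf corners at montage (498,108), (655,45) and (707,195). I use them for a last check of the centre.

```bash
python3 - <<'E'
from h import *
w=lambda x,y:plane('w16',200+(x-400)*.6,100+y*.6,.101)
A,B,C=w(498,108),w(655,45),w(707,195);print(A,B,C,"mid",(A+C)/2, np.linalg.norm(A-B),np.linalg.norm(B-C))
E
python3 -m jog '0.1 0 0 0.01 0;0.1 0 0 0.01 0;0.1 0 0 0.01 0;0.1 0 0 0.005 0;0.1 0 0 0.003 0;0.1 0 0 0 0;0.1 0 0 0 0' 5
```

```text
[0.55452101 0.10026414 0.101     ] [0.52492342 0.20657733 0.101     ] [0.62946542 0.233929   0.101     ] mid [0.59199322 0.16709657 0.101     ] 0.1103562914449756 0.10806083935819362
t: 12.13
tool_pos: [0.5833, 0.1629, 0.3141]
orientation: [-0.168, -3.137, 0.0]
force: [-0.2, -0.5, -2.9]
opening: 0.0299
gripper_force: 5.0
```

```bash
python3 -m jog '0.1 0 0.002 0.002 0;0.1 0 0 0.002 0;0.1 0 0 0.002 0;0.1 0 0 0.002 0;0.1 0 0 0.001 0;0.1 0 0 0 0';python3 -m jog '0.1 0 0 0.001 0;0.1 0 0 0.001 0;0.1 0 0 0.001 0;0.1 0 0 0.001 0;0.1 0 0 0 0';python3 -m jog '0.1 0 0 0.001 0;0.1 0 0 0.001 0;0.1 0 0 0.001 0;0.1 0 0 0 0'
```

```text
t: 12.63
tool_pos: [0.5834, 0.1649, 0.3048]
orientation: [-0.168, -3.137, 0.0]
force: [0.7, -0.3, -3.2]
opening: 0.0299
gripper_force: 5.0
t: 13.05
tool_pos: [0.5835, 0.1649, 0.3009]
orientation: [-0.168, -3.137, 0.0]
force: [-0.2, 0.2, -3.5]
opening: 0.0299
gripper_force: 5.0
t: 13.38
tool_pos: [0.5844, 0.1649, 0.3]
orientation: [0.168, 3.134, 0.001]
force: [0.4, -0.5, 4.8]
opening: 0.0302
gripper_force: 5.0
```

```bash
python3 -m jog '0.1 0 0 0 0;0.1 0 0 0 0;0.1 0 0 0 0' 4; python3 -m jog '0.1 0 0 0.001 0;0.1 0 0 0.001 0;0.1 0 0 0 0;0.1 0 0 0 0' ; python3 -m jog '0.1 0 0 0.001 0;0.1 0 0 0.001 0;0.1 0 0 0 0;0.1 0 0 0 0'; python3 -c "
from h import *
print(robot.read_state()['wrist_torque'])"
```

```text
t: 13.63
tool_pos: [0.5844, 0.1649, 0.3]
orientation: [0.168, 3.134, 0.001]
force: [0.5, 0.7, 5.7]
opening: 0.0295
gripper_force: 4.0
t: 13.97
tool_pos: [0.5844, 0.1649, 0.2979]
orientation: [0.168, 3.134, 0.001]
force: [1.6, -0.3, 4.7]
opening: 0.0294
gripper_force: 4.0
t: 14.3
tool_pos: [0.5844, 0.1649, 0.2959]
orientation: [0.168, 3.134, 0.001]
force: [1.3, 0.4, 6.1]
opening: 0.0298
gripper_force: 4.0
[-0.07883902 -0.18090456  0.00895567]
```

```bash
cat > gr.py <<'E'
from h import *
import sys
def edges(f,u,v0,v1):
    a=cv2.GaussianBlur(cv2.cvtColor(cv2.imread(f'pics/{f}.png'),cv2.COLOR_BGR2LAB),(3,3),0).astype(float)
    g=np.linalg.norm(a[:,2:]-a[:,:-2],axis=2)
    L=[];Rr=[];V=np.arange(v0,v1)
    for r in V:
        L.append(u-20+g[r,u-20:u-7].argmax()+1);Rr.append(u+5+g[r,u+5:u+18].argmax()+1)
    print(f,"L",[int(x) for x in L],np.polyfit(V,L,1)[0].round(3),"R",[int(x) for x in Rr],np.polyfit(V,Rr,1)[0].round(3))
if len(sys.argv)>1: snap('side',sys.argv[1]);d=np.load(f'pics/{sys.argv[1]}.npz')
else: d=np.load('pics/s15.npz')
Pi=np.linalg.inv(d["P"]);pr=lambda p:(lambda q:q[:2]/q[2])(d["K"]@(Pi[:3,:3]@p+Pi[:3,3]))
s=T(robot.read_state());g=s[:3,3]+s[:3,:3]@[0,0,.065]
print("pinch",pr(g));
for x in(-8,0,8,16):
    ax=-s[:3,0]*np.sin(np.radians(x))-np.array([0,0,np.cos(np.radians(x))]);q=pr(g+ax*.13)-pr(g+ax*.04);print(x,(q[0]/q[1]).round(3),pr(g+ax*.13).round(1))
edges('s15',296,202,228)
if len(sys.argv)>1: edges(sys.argv[1],int(pr(g)[0])-2,int(pr(g)[1])+16,int(pr(g)[1])+40)
E
python3 gr.py s17
```

```text
pinch [300.04050513 205.40647828]
-8 0.197 [307.9 245.1]
0 0.026 [301.1 244.6]
8 -0.153 [294.2 243.3]
16 -0.347 [287.5 241.4]
s15 L [285, 286, 283, 283, 289, 283, 283, 283, 282, 282, 283, 282, 282, 282, 281, 281, 281, 281, 281, 281, 277, 277, 279, 280, 280, 281] -0.256 R [310, 310, 309, 309, 308, 307, 309, 309, 308, 308, 308, 308, 305, 308, 307, 307, 307, 307, 314, 314, 306, 312, 309, 313, 306, 305] 0.006
s17 L [283, 283, 283, 279, 282, 282, 282, 282, 282, 282, 282, 282, 282, 282, 281, 281, 281, 281, 281, 281, 281, 281, 281, 281] -0.066 R [309, 308, 307, 306, 306, 305, 308, 306, 309, 316, 316, 307, 307, 307, 307, 307, 307, 306, 306, 306, 306, 305, 305, 305] -0.121
```

```bash
python3 -m jog '0.1 -0.002 0 0 0;0.1 -0.002 0 0 0;0.1 -0.002 0 0 0;0.1 0 0 0 0' 4; python3 gr.py s18 | tail -1; python3 -m jog '0.1 -0.002 0 0 0;0.1 -0.002 0 0 0;0.1 0 0 0 0;0.1 0 0 0 0'; python3 gr.py s19 | tail -1
```

```text
t: 14.68
tool_pos: [0.5902, 0.1642, 0.2948]
orientation: [0.168, 3.136, 0.0]
force: [2.4, -0.3, 5.9]
opening: 0.03
gripper_force: 4.0
s18 L [285, 285, 276, 279, 282, 282, 282, 282, 281, 281, 281, 276, 281, 281, 281, 281, 281, 281, 281, 281, 281, 281, 281, 281] -0.039 R [307, 306, 305, 304, 313, 305, 308, 308, 308, 307, 307, 307, 307, 306, 306, 306, 306, 306, 306, 306, 305, 305, 305, 305] -0.089
t: 15.07
tool_pos: [0.5937, 0.1638, 0.2942]
orientation: [0.168, 3.137, -0.0]
force: [1.4, -0.4, 2.9]
opening: 0.03
gripper_force: 4.0
s19 L [283, 285, 276, 280, 281, 281, 281, 281, 281, 281, 281, 276, 281, 281, 281, 281, 281, 281, 281, 281, 281, 281, 281, 281] -0.006 R [306, 305, 304, 303, 310, 301, 303, 304, 307, 307, 306, 306, 306, 306, 306, 306, 306, 306, 305, 305, 305, 305, 305, 305] 0.02
```

```bash
python3 -m jog '0.1 -0.002 0 0 0;0.1 -0.001 0 0 0;0.1 0 0 0 0;0.1 0 0 0 0' 4; python3 gr.py s20
```

```text
t: 15.45
tool_pos: [0.5963, 0.1635, 0.2937]
orientation: [-0.168, -3.136, 0.0]
force: [0.4, 0.6, 0.2]
opening: 0.0297
gripper_force: 4.0
pinch [295.41028155 205.49099431]
-8 0.204 [303.5 245.1]
0 0.033 [296.7 244.6]
8 -0.145 [289.9 243.4]
16 -0.339 [283.2 241.4]
s15 L [285, 286, 283, 283, 289, 283, 283, 283, 282, 282, 283, 282, 282, 282, 281, 281, 281, 281, 281, 281, 277, 277, 279, 280, 280, 281] -0.256 R [310, 310, 309, 309, 308, 307, 309, 309, 308, 308, 308, 308, 305, 308, 307, 307, 307, 307, 314, 314, 306, 312, 309, 313, 306, 305] 0.006
s20 L [283, 284, 276, 281, 281, 281, 281, 281, 281, 281, 280, 276, 281, 281, 281, 281, 281, 281, 281, 281, 281, 281, 281, 281] -0.003 R [305, 304, 303, 309, 310, 303, 307, 305, 307, 306, 306, 306, 306, 306, 306, 306, 306, 306, 305, 305, 305, 305, 305, 305] -0.029
```

```bash
python3 -m jog '0.1 -0.001 0 0.001 0;0.1 0 0 0.001 0;0.1 0 0 0 0;0.1 0 0 0 0;0.1 0 0 0 0' 4; python3 gr.py s21|tail -1; python3 -m jog '0.36 0 0 0 0;0.36 0 0 0 0;0.38 0 0 0 0;0.4 0 0 0 0;0.5 0 0 0 0;0.5 0 0 0 0'; python3 gr.py s22|tail -1
```

```text
t: 15.92
tool_pos: [0.5979, 0.1634, 0.2929]
orientation: [0.168, 3.136, 0.0]
force: [1.6, -0.4, 4.8]
opening: 0.0302
gripper_force: 4.0
s21 L [282, 283, 283, 280, 280, 280, 280, 280, 280, 280, 280, 276, 280, 280, 280, 280, 281, 281, 281, 281, 281, 281, 281, 281] -0.015 R [304, 304, 303, 309, 310, 300, 308, 303, 306, 306, 306, 306, 306, 306, 306, 306, 306, 305, 305, 305, 305, 305, 305, 305] -0.001
t: 16.47
tool_pos: [0.5973, 0.1634, 0.2919]
orientation: [-0.168, -3.136, 0.0]
force: [0.0, 0.2, -0.9]
opening: 0.0447
gripper_force: 0.0
s22 L [280, 281, 276, 279, 280, 280, 279, 279, 280, 280, 280, 276, 280, 280, 280, 280, 280, 280, 280, 280, 280, 280, 281, 281] 0.061 R [303, 302, 301, 309, 310, 304, 304, 303, 301, 306, 305, 305, 305, 305, 305, 305, 305, 305, 305, 305, 305, 305, 305, 305] 0.047
```

```bash
python3 -m jog '0.55 0 0 -0.005 0;0.55 0 0 -0.01 0;0.55 0 0 -0.02 0;0.55 0 0 -0.03 0;0.55 0 0 -0.03 0;0.55 0.02 0 -0.03 0;0.55 0.035 0 0 0;0.55 0.035 0 0 0;0.55 0.035 0 0 0;0.55 0.035 0 0 0'; python3 -m jog '0.55 0.035 0 0 0;0.55 0.035 0 0 0;0.55 0 0 0 0;0.55 0 0 0 0'
python3 - <<'E'
from h import *
snap('top','t30');snap('side','s30')
def pj(f,p):
    d=np.load(f'pics/{f}.npz');Pi=np.linalg.inv(d["P"]);q=d["K"]@(Pi[:3,:3]@p+Pi[:3,3]);return (q[:2]/q[2]).round(1)
for f,b in(('t30','top0'),('s30','side0')):
    a=cv2.imread(f'pics/{f}.png');a0=cv2.imread(f'pics/{b}.png')
    top=np.array([.593,.165,.242]);foot=np.array([.593,.165,.097])
    print(f,"expect cap top",pj(f,top),"foot",pj(f,foot))
    u,v=pj(f,top).astype(int);h=cv2.cvtColor(a,cv2.COLOR_BGR2HSV)
    m=(h[:,:,2]<110)&(cv2.absdiff(a,a0).max(2)>25);w=np.zeros_like(m);w[v-14:v+22,u-16:u+16]=1
    m=(m&w).astype(np.uint8);n,l,s,c=cv2.connectedComponentsWithStats(m)
    for i in np.argsort(-s[1:,4])[:3]+1: print(s[i],c[i].round(1))
E
python3 gr.py|sed -n 1,1p; python3 -c "
import sys;sys.argv=['x']
from gr import edges
edges('s30',294,221,245)"|tail -1
```

```text
t: 17.35
tool_pos: [0.437, 0.1805, 0.4186]
orientation: [0.168, 3.135, 0.001]
force: [-0.9, -0.3, 0.1]
opening: 0.0508
gripper_force: 0.0
t: 17.68
tool_pos: [0.3677, 0.1882, 0.4192]
orientation: [0.165, 3.134, 0.002]
force: [0.0, 0.3, -0.4]
opening: 0.0511
gripper_force: 0.0
t30 expect cap top [270.2 153.9] foot [274.1 160.3]
[271 155  15  12  55] [279.3 162.1]
[270 152   8   5  16] [273.8 154.4]
s30 expect cap top [296.5 201.7] foot [297.9 245.5]
[286 201  12  14 130] [291.8 207.4]
[290 195   3   1   3] [291. 195.]
[286 196   3   2   3] [287.  196.3]
pinch [393.30590803 173.85575046]
s30 L [280, 281, 282, 283, 280, 280, 279, 279, 279, 280, 280, 276, 280, 280, 280, 280, 280, 280, 280, 280, 280, 280, 280, 281] -0.024 R [303, 302, 301, 300, 300, 304, 307, 305, 305, 305, 305, 305, 305, 305, 305, 305, 305, 305, 305, 305, 306, 306, 306, 305] 0.171
```

```bash
python3 -c "
from plant import robot
print(robot.close_job())"
```

```text
the job is handed in; nothing more can be done
None
```

The narrow-capped bottle is out of the carton and standing released on the steel stand's shelf, about 10 mm off its centre and vertical in the side view, and the job was handed in at about 18 s with no verdict returned.

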